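Load a circuit module onto the rails of a rework stand and lock it in

ROBOT

A 7-joint arm with a two-finger parallel gripper is mounted at the origin on the work surface. World frame = base frame: x ahead of the robot, y to its left, z up, the work surface at z = 0. Lengths are in m, angles in rad, forces in N, time in s.
With the tool pointing down it reaches from about 0.425 to 0.925 m from the base axis. Payload 6.8 kg.
Tool frame: the origin (TCP) lies at the very end of the fingers, on their centre line; the grasp point (between the pads) lies bot.grip_depth behind it (bot.grip_depth is the distance from the TCP to the grasp point, in m); z points along the fingers, y is the line along which they close (so a half turn about z gives the same grasp; the last joint's range is limited). The gripper opens to 85 mm and grips with 20 to 120 N. Pads are 22 mm wide; open, the fingers measure 114 mm over their backs; the gripper's body (76 mm by 85 mm) begins 54 mm behind the grasp point. The pads swing forward as they close: fully open they stand 13 mm farther back than shut.
Start: joints at [-1.305, 0.477, 0.022, 1.555, -0.011, 1.109, -0.083], TCP at [0.246, 0.628, 0.231] pointing down, gripper open.
Joint ranges: [-2.96, 2.96], [-0.34, 2.1], [-1.41, 1.46], [0.24, 2.44], [-1.37, 4.51], [0.17, 1.92], [-2.96, 2.96]. Speed limits (rad/s): [2.39, 2.39, 3.14, 3.14, 3.14, 3.14, 3.14].

INTERFACE

Orientations are given as a unit quaternion [w, x, y, z].
In Python, from station import bot gives the robot as it stands.
- The arm moves only by the tool send_rows, never from a script. Its arguments are lists of equal length, an entry for each row: "slide": the shift along the tool's x, y, z in mm, a list of three; "roll": the turn about the tool's z in degrees; "claw": the opening, from 0 (shut) to 1 (fully open). A call has exactly 8 rows; each row is the pose to reach, as a shift and turn from the pose commanded when the call began, along the tool's axes at that moment; what a row does not reach only later rows make up. A row lasts 1/12 s, in which the tool goes at most 41.7 mm and 7.16 degrees, less where a joint would pass 70% of its speed; a pose out of reach is approached as far as the arm can. A call with a gripper value outside its range is refused whole. The fingers move at their own pace and stop on an object; "force" is the grip in N (left out, the last holds). Time passes only in rows, so rows that repeat a pose let the fingers close, or fill a call up. It gives the time, the measured TCP pose, the force, the opening and the grip force at its end, in the units of the state.
- bot.get_obs(): the state, without advancing time (a new reading comes with each control period).
- bot.read_camera(name): name is "scene" or "top"; returns the picture (400x640x3 uint8, red, green, blue); there is no depth.
- bot.camera_model(name): a dict with "camera_matrix" (3x3 intrinsics, pixels), "camera_from_world" (4x4, takes a point from world to camera coordinates). Camera axes: x right, y down, z forward; pixel columns grow to the right and rows downward; lengths in m; the calibration is good to about 2 mm. A picture is of the moment at which its call begins. camera_model takes no time and is no camera call.
- bot.hand_in(): hands the job in; it is judged then, once.
The state is a dict: "t": time; "q": joint angles; "joint_vel": joint speeds; "joint_torque": joint torques, N m; "eef_pos": TCP position; "tool_rot": TCP orientation; "contact_force": force on the tool from outside, world axes, zero at the start; "torque": the same for the moment, N m; "gripper_width": opening from 0.0 (shut) to 1.0 (fully open); "grasp_force": force on a finger pad.
Only numpy, scipy, OpenCV 4.12 (cv2) and the standard library are available. Lean on these libraries where they do the work, as an engineer would, in place of code of your own. Each camera call takes 0.05 s, during which the arm holds its last target. There are 200 camera calls.

TASK

Load the circuit module into the rework stand: without lifting it off the stand, slide it across the feed table and onto the two narrow raised rails, under their lips, until it is fully home against the end stop. Then lay the long keeper bar, grip upwards, centred across both rails in the pair of notches behind the module, fully down, and let go of it. Leave the shorter bar, the flux jar and the solder spool where they stand.

Things in the scene. Friction and masses are not known exactly. Their poses are not given: they have to be found in the camera images.
- stand: Aluminium rework stand, fixed, 340 mm long (y), 170 mm deep (x). Origin on the bench under the centre line between the rails; x points to the fence side, away from the robot, y is the loading direction, z up. Slide surface 60 mm above the bench. Feed table: x -110 to 47.5, y -200 to -45 mm, open at its near side and -y end; past y = -45 only 8 mm ledges inside each wall carry the module.
- fence (a point): Point on the fence's inner face (stand x = 47.5, y = -120 mm) at the slide surface. The straight fence, 12 mm thick and 16.5 mm high above the slide surface, runs along the feed table's far side from stand y = -200 mm to 0 and continues in line as the far rail. Axes as the stand's.
- mouth (a point): Mouth of the rails, on their centre line at the slide surface, stand y = -12 mm. The channel is 95 mm wide (inner faces at x = +-47.5 mm), its walls 12 mm thick, 16.5 mm high. The near wall starts here, with a flared lead-in from y = -45 mm, x = -60 mm. From y = 30 mm lips reach 5 mm inwards over the module, their undersides 12.5 mm above the slide surface.
- end_stop (a point): Middle of the end stop's face, at the slide surface, stand y = 126.5 mm; the stop is rigid, 10 mm high and 79 mm wide.
- home (a point): Point of the stand where the centre of the module's underside is when it is fully home: on the slide surface (60 mm above the bench), on the channel's centre line, stand y = 76.5 mm; axes as the stand's.
- notches (a point): Where the centre of the keeper bar's underside is when it lies in the notches: 64 mm above the bench, stand x = 0, y = 12 mm, axes as the stand's. Both walls are cut down here to 4 mm above the slide surface, from stand y = 0 to 24 mm. With the module home its rear edge is at stand y = 26.5 mm.
- module: Circuit module: green circuit board on an aluminium plate, a slab 92 (its x) by 100 (its y) by 10 mm thick, black chips 3 mm high on top, about 0.3 kg. Too wide to grasp. Origin: centre of underside, z up. Starts on the feed table, its far edge about 20 to 45 mm off the fence, up to 13 degrees askew, its y roughly along the stand's y. Slides with ordinary dry friction, a few newtons.
- keeper: Keeper bar, the longer of two like bars: steel, 150 (its x) by 18 (its y) by 14 mm high, with a black upright grip on its middle, 40 (x) by 18 mm (y), from 14 to 44 mm above its underside. Origin: centre of underside, z up. Starts loose on the bench, grip up, left or right of the stand; about 0.18 kg.
- short_bar: The shorter bar, of the same make but only 90 mm long, which cannot span the rails; to be left alone. It lies on the other side of the stand. Origin: centre of its underside.
- flux_jar: Small white-capped jar, 40 mm across, 40 mm high, in front of the rails; leave alone. Origin: centre of its underside.
- solder_spool: Solder spool standing on end, 52 mm across, 46 mm high, left of the stand; leave alone. Origin: centre of its underside.
There are look-alikes about, which are no part of the job. Leave any pink look-alike of the module alone.

How it is judged:
By the outcome, as a careful person would: the job done as asked, in the order asked, and still so for the second after the job is handed in, with the robot touching nothing.
It also fails if it takes over 67 s, if anything falls off the work surface, if the arm or the gripper's body presses on something with over 40 N, if the wrist force passes 120 N, or if a joint passes its speed limit or range.

## Working session

There is one attempt and no reset: what is moved stays moved. The work goes in short steps, Python scripts to look and compute and a tool call to move; the robot and the scene stay as the last step left them, time stands still between calls to the robot, and variables do not carry over. Pictures are saved under pics/ and viewed, at most 10 in all, crops included, and the job is handed in when it is done.

Besides the shell and the picture viewer there is one more tool, called after "Request:" by a JSON object that holds its "name" and its "arguments", one argument or row to a line. send_rows: Moves the arm, as the interface text tells. Its arguments: {"type":"object","properties":{"slide":{"type":"array","items":{"type":"array","items":{"type":"number"}}},"roll":{"type":"array","items":{"type":"number"}},"claw":{"type":"array","items":{"type":"number"}},"force":{"type":"number"}},"required":["slide","roll","claw"]}

```bash
mkdir -p pics; ls; python3 - <<'E'
from station import bot
import cv2,numpy as np
for n in("scene","top"):
    im=bot.read_camera(n); cv2.imwrite(f"pics/{n}0.png",im[:,:,::-1]); m=bot.camera_model(n); print(np.round(m["camera_matrix"],1).tolist(),np.round(m["camera_from_world"],4).tolist())
o=bot.get_obs();print(o["t"],o["eef_pos"],o["tool_rot"],o["gripper_width"],bot.grip_depth)
E
```

```text
pics
[[449.2, 0.0, 320.1], [0.0, 449.2, 208.2], [0.0, 0.0, 1.0]] [[0.3065, 0.9519, 0.0015, -0.1646], [0.5059, -0.1616, -0.8473, -0.1852], [-0.8063, 0.2604, -0.5311, 1.5131], [0.0, 0.0, 0.0, 1.0]]
[[464.3, 0.0, 314.0], [0.0, 464.3, 198.7], [0.0, 0.0, 1.0]] [[0.016, -0.9998, 0.0134, -0.0287], [-0.9889, -0.0178, -0.1472, 0.5347], [0.1474, -0.0109, -0.989, 1.2114], [0.0, 0.0, 0.0, 1.0]]
0.1 [0.24629486 0.62787508 0.23040784] [-9.32863982e-05  1.85811430e-01  9.82585060e-01 -8.39050523e-04] 0.9989028399614281 0.0187
```

View pics/scene0.png

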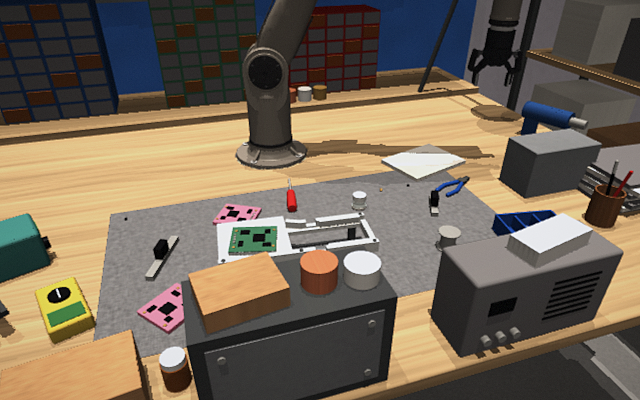

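View pics/top0.png

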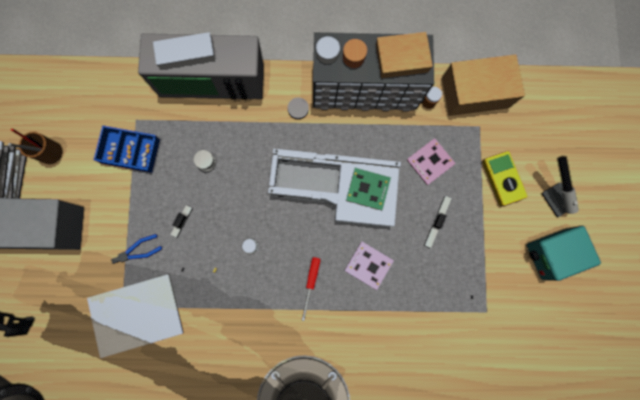

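The top view shows the green module at (367,188) on the feed table. The rails run left from it to the end at about (272,178). Bars lie at (438,222), the longer one, and (181,221), the shorter one. Possible mix-ups are the pink boards at (431,160) and (369,264) for the module, and the short bar at (181,221) for the keeper. I choose the green module and the right-hand bar, and check both in one crop.

```bash
cat > h.py <<'E'
import cv2,numpy as np
from station import bot
def ray(px,z,name="top"):
    m=bot.camera_model(name);T=np.array(m["camera_from_world"]);R=T[:3,:3];c=-R.T@T[:3,3]
    px=np.atleast_2d(px).astype(float)
    d=np.c_[px,np.ones(len(px))]@np.linalg.inv(m["camera_matrix"]).T@R
    return c+d*((z-c[2])/d[:,2])[:,None]
def proj(P,name="top"):
    m=bot.camera_model(name);T=np.array(m["camera_from_world"])
    p=(np.atleast_2d(P)@T[:3,:3].T+T[:3,3])@np.array(m["camera_matrix"]).T
    return p[:,:2]/p[:,2:]
def blobs(mask,roi=None,amin=30):
    if roi is not None:
        k=np.zeros_like(mask);x0,y0,x1,y1=roi;k[y0:y1,x0:x1]=mask[y0:y1,x0:x1];mask=k
    cs,_=cv2.findContours(mask,cv2.RETR_EXTERNAL,cv2.CHAIN_APPROX_NONE)
    return sorted([c for c in cs if cv2.contourArea(c)>amin],key=cv2.contourArea,reverse=True)
def rect(c,z,name="top"):
    w=ray(c[:,0],z,name)[:,:2].astype(np.float32)
    return cv2.minAreaRect(w*1000)
E
python3 - <<'E'
from h import *
im=cv2.imread("pics/top0.png")
cv2.imwrite("pics/crop.png",cv2.resize(im[140:256,262:462],None,fx=4,fy=4,interpolation=cv2.INTER_CUBIC))
hsv=cv2.cvtColor(im,cv2.COLOR_BGR2HSV)
g=cv2.inRange(hsv,(45,70,30),(90,255,255))
c=blobs(cv2.morphologyEx(g,cv2.MORPH_CLOSE,np.ones((7,7))),(330,150,400,225))
print("module",rect(c[0],.070),cv2.contourArea(c[0]))
w=cv2.inRange(hsv,(0,0,150),(179,50,255))
for nm,roi,z in(("keep",(415,190,460,255),.014),("short",(160,200,200,245),.014),("stand",(262,140,410,235),.06)):
    for c in blobs(w,roi,15)[:3]: print(nm,rect(c,z),cv2.contourArea(c), cv2.boundingRect(c))
k=cv2.inRange(hsv,(0,0,0),(179,255,45))
for c in blobs(k,(420,195,455,250),10): print("grip",rect(c,.044),cv2.contourArea(c))
E
```

```text
module ((560.492431640625, -161.58023071289062), (96.12492370605469, 88.79193115234375), 75.47579956054688) 1134.0
keep ((438.00390625, -341.6957092285156), (16.991268157958984, 50.78366470336914), 65.79112243652344) 95.5 (426, 229, 12, 18)
keep ((529.418701171875, -381.6045227050781), (16.72158432006836, 48.206573486328125), 67.25157165527344) 86.0 (440, 196, 11, 17)
short ((441.58892822265625, 357.0478515625), (15.969198226928711, 21.411205291748047), 66.46981811523438) 36.5 (171, 228, 8, 9)
short ((502.366455078125, 327.9459228515625), (16.10333824157715, 21.730104446411133), 66.55559539794922) 36.5 (183, 206, 8, 8)
stand ((566.8988647460938, -69.70703125), (342.8944396972656, 175.03562927246094), 84.62733459472656) 6256.0 (268, 149, 131, 77)
stand ((640.0330810546875, -158.75119018554688), (154.77774047851562, 13.709159851074219), 84.94471740722656) 226.5 (338, 155, 58, 11)
grip ((480.59405517578125, -354.2010192871094), (19.658119201660156, 36.53642272949219), 67.13412475585938) 81.0
```

View pics/crop.png

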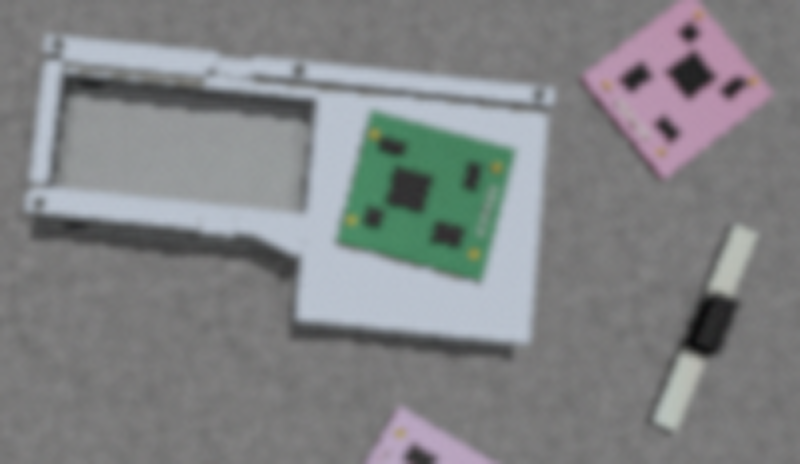

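The crop confirms the choice: the green module sits skewed on the table, and the longer bar is at crop (705,325) with long white ends. Next, a sub-pixel fit of the stand edges and the module.

```bash
cat >> h.py <<'E'
def edge(gray,p0,p1,z,half=8,n=60):
    """sub-pixel edge points (mm, plane z) near segment p0-p1 (mm); strongest gradient along normal"""
    p0,p1=np.array(p0,float),np.array(p1,float);u=(p1-p0)/np.linalg.norm(p1-p0);nn=np.array([-u[1],u[0]])
    s=np.arange(-half,half+.01,.25);out=[]
    for t in np.linspace(0,1,n):
        P=p0+t*(p1-p0)+s[:,None]*nn
        px=proj(np.c_[P/1000,np.full(len(P),z)]).astype(np.float32)
        v=cv2.remap(gray,px[:,0].reshape(1,-1),px[:,1].reshape(1,-1),cv2.INTER_CUBIC)[0].astype(float)
        g=np.abs(np.gradient(cv2.GaussianBlur(v.reshape(1,-1),(0,0),3)[0]));i=g[4:-4].argmax()+4
        w=g[max(i-6,0):i+7];out.append(P[0]+0+nn*( (s[max(i-6,0):i+7]*w).sum()/w.sum()-s[0]))
    out=np.array(out,np.float32)
    d=cv2.fitLine(out,cv2.DIST_HUBER,0,.01,.01).ravel()
    return d,out
def S2W(p,o,yaw): c,s=np.cos(yaw),np.sin(yaw);return np.array(o)+np.atleast_2d(p)@np.array([[c,s],[-s,c]])
def W2S(p,o,yaw): c,s=np.cos(yaw),np.sin(yaw);return (np.atleast_2d(p)-np.array(o))@np.array([[c,-s],[s,c]])
E
python3 - <<'E'
from h import *
gray=cv2.imread("pics/top0.png",0)
o,yaw=np.array([594.8,-42.1]),np.radians(-5.2)
L={"fence_out":((59.5,-190),(59.5,-10),.0765),"railout":((59.5,30),(59.5,130),.0765),"near":((-110,-190),(-110,-55),.06),
"end-":((-100,-200),(40,-200),.06),"end+far":((50,140),(58,140),.0765),"end+near":((-58,140),(-50,140),.0765),"hole-45":((-35,-45),(35,-45),.06),"nrail_in":((-42.5,35),(-42.5,120),.0765),"frail_in":((42.5,35),(42.5,120),.0765)}
for it in range(2):
    for k,(a,b,z) in L.items():
        A,B=S2W([a,b],o,yaw); d,pts=edge(gray,A,B,z,10)
        q=W2S(pts,o,yaw); ang=np.degrees(np.arctan2(d[1],d[0]))
        if it: print(k,a,b,np.round(np.median(q,0),2),"ang",round(ang%180,2))
        if k=="fence_out": y_=np.arctan2(*(d[[0,1]]*np.sign(d[1]))); fx=np.median(q[:,0])-59.5
        if k=="end-": ey=np.median(q[:,1])+200
    if it==0:
        o=S2W([fx,ey],o,yaw)[0]; yaw=-y_; print("stand",o,np.degrees(yaw))
m=np.array([560.5,-161.6]);print("module in stand",W2S(m,o,yaw),"keeper",W2S([480.6,-354.2],o,yaw))
E
```

```text
stand [592.32037494 -42.1364    ] -5.1892953
fence_out (59.5, -190) (59.5, -10) [  59.5 -100. ] ang 84.97
railout (59.5, 30) (59.5, 130) [59.2 80. ] ang 85.19
near (-110, -190) (-110, -55) [-111.25 -122.5 ] ang 85.03
end- (-100, -200) (40, -200) [ -30.   -200.01] ang 175.05
end+far (50, 140) (58, 140) [ 54. 134.] ang 177.28
end+near (-58, 140) (-50, 140) [-54.   139.54] ang 56.26
hole-45 (-35, -45) (35, -45) [  0.   -44.79] ang 176.1
nrail_in (-42.5, 35) (-42.5, 120) [-42.97  77.5 ] ang 85.08
frail_in (42.5, 35) (42.5, 120) [42.03 77.5 ] ang 90.95
module in stand [[ -20.88488583 -121.85199502]] keeper [[ -83.03739948 -320.88925952]]
```

```bash
cat >> h.py <<'E'
O=np.array([591.9,-42.1]);YAW=np.radians(-5.0)
def axes(q): w,x,y,z=q; return cv2.Rodrigues(np.array([x,y,z])*2*np.arctan2(np.linalg.norm([x,y,z]),w)/np.linalg.norm([x,y,z]))[0]
def state():
    o=bot.get_obs();R=axes(o["tool_rot"]);p=o["eef_pos"]*1000
    print("t",round(o["t"],2),"stand",np.round(W2S(p[:2],O,YAW)[0],1),"w",np.round(p,1),"tooly(stand deg)",round(np.degrees(np.arctan2(R[1,1],R[0,1])-YAW),2),"tilt",np.round(R[:,2],3),"F",np.round(W2S(o["contact_force"][:2],[0,0],YAW)[0],1),round(o["contact_force"][2],1),"g",round(o["gripper_width"],2),round(o["grasp_force"],1))
    return p,R
def goto(sx,sy,z,ang=None):
    "slide (mm, tool axes) and roll to stand x,y, world z, tool-y angle in stand frame"
    p,R=state();t=np.r_[S2W([sx,sy],O,YAW)[0],z]
    r=0
    if ang is not None:
        a=np.degrees(np.arctan2(R[1,1],R[0,1])-YAW);r=-((ang-a+90)%180-90)
    print("target",(sx,sy,z,ang),"slide",np.round(R.T@(t-p),1),"roll",round(r,1))
E
python3 - <<'E'
from h import *
w=W2S([[520,350]],O,YAW)[0]
goto(w[0],w[1],200)
goto(-97,-120,200,90)
goto(-97,-120,63,90)
E
```

```text
t 0.1 stand [-402.7  637.3] w [246.3 627.9 230.4] tooly(stand deg) 73.58 tilt [-0.    -0.002 -1.   ] F [-0.1 -0.1] 0.4 g 1.0 0.0
target (np.float64(-105.80016552415324), np.float64(384.34144321821685), 200, None) slide [-356.3 -158.7   30.7] roll 0
t 0.1 stand [-402.7  637.3] w [246.3 627.9 230.4] tooly(stand deg) 73.58 tilt [-0.    -0.002 -1.   ] F [-0.1 -0.1] 0.4 g 1.0 0.0
target (-97, -120, 200, 90) slide [-507.2 -640.    31.6] roll -16.4
t 0.1 stand [-402.7  637.3] w [246.3 627.9 230.4] tooly(stand deg) 73.58 tilt [-0.    -0.002 -1.   ] F [-0.1 -0.1] 0.4 g 1.0 0.0
target (-97, -120, 63, 90) slide [-507.2 -639.8  168.6] roll -16.4
```

Request:
{"name": "send_rows", "arguments": {
  "slide": [
    [-36,-16,4],
    [-72,-32,8],
    [-108,-48,12],
    [-144,-64,16],
    [-180,-80,20],
    [-216,-96,24],
    [-252,-112,28],
    [-288,-128,30]
  ],
  "roll": [-2,-4,-6,-8,-10,-12,-14,-16.4],
  "claw": [0.45,0.45,0.45,0.45,0.45,0.45,0.45,0.45],
  "force": 30
}}

```text
t: 0.77
eef_pos: [0.4685, 0.4021, 0.2005]
tool_rot: [-0.0, 0.043, 0.999, -0.001]
contact_force: [-0.3, 1.0, -0.5]
gripper_width: 0.449
grasp_force: 0.0
```

```bash
python3 -c "
from h import *
goto(-97,-120,200,90)"
```

```text
t 0.77 stand [-161.7  431.8] w [468.5 402.1 200.5] tooly(stand deg) 90.09 tilt [-0.001 -0.001 -1.   ] F [-0.3  0.9] -0.5 g 0.45 0.0
target (-97, -120, 200, 90) slide [ -63.8 -551.9    1. ] roll 0.1
```

Request:
{"name": "send_rows", "arguments": {
  "slide": [
    [-16,-36,0],
    [-32,-73,0],
    [-48,-110,0],
    [-64,-147,0],
    [-64,-185,0],
    [-64,-223,0],
    [-64,-261,0],
    [-64,-299,0]
  ],
  "roll": [0,0,0,0,0,0,0,0],
  "claw": [0.45,0.45,0.45,0.45,0.45,0.45,0.45,0.45]
}}

```text
t: 1.43
eef_pos: [0.5047, 0.0987, 0.201]
tool_rot: [-0.0, 0.044, 0.999, -0.0]
contact_force: [0.1, -0.1, -0.2]
gripper_width: 0.452
grasp_force: 0.0
```

Request:
{"name": "send_rows", "arguments": {
  "slide": [
    [0,-38,0],
    [0,-76,0],
    [0,-114,10],
    [0,-152,25],
    [0,-190,45],
    [0,-225,60],
    [0,-253,70],
    [0,-253,75]
  ],
  "roll": [0,0,0,0,0,0,0,0],
  "claw": [0.45,0.45,0.45,0.45,0.45,0.45,0.45,0.45]
}}

```text
t: 2.1
eef_pos: [0.4808, -0.1579, 0.1249]
tool_rot: [-0.001, 0.048, 0.999, -0.001]
contact_force: [-0.7, -0.5, 0.3]
gripper_width: 0.45
grasp_force: 0.0
```

```bash
python3 -c "
from h import *
goto(-97,-120,63.5,90)"
```

```text
t 2.1 stand [-100.6 -125.1] w [ 480.8 -157.9  124.9] tooly(stand deg) 89.48 tilt [-0.003 -0.003 -1.   ] F [-0.6 -0.5] 0.3 g 0.45 0.0
target (-97, -120, 63.5, 90) slide [-3.7  5.3 61.4] roll -0.5
```

Request:
{"name": "send_rows", "arguments": {
  "slide": [
    [0,0,0],
    [0,0,10],
    [0,0,22],
    [0,0,34],
    [0,0,44],
    [0,0,52],
    [0,0,56],
    [0,0,56]
  ],
  "roll": [0,0,0,0,0,0,0,0],
  "claw": [0.45,0.45,0.45,0.45,0.45,0.45,0.45,0.45]
}}

```text
t: 2.77
eef_pos: [0.483, -0.1507, 0.0695]
tool_rot: [-0.001, 0.043, 0.999, 0.0]
contact_force: [-0.7, 0.4, -0.0]
gripper_width: 0.447
grasp_force: 0.0
```

```bash
python3 - <<'E'
from h import *
goto(-97,-120,63.5,90)
im=bot.read_camera("top")[:,:,::-1].copy();cv2.imwrite("pics/a.png",cv2.resize(im[140:256,300:440],None,fx=4,fy=4,interpolation=cv2.INTER_CUBIC))
E
```

```text
t 2.77 stand [ -99.1 -117.7] w [ 483.  -150.7   69.5] tooly(stand deg) 90.05 tilt [-0.001  0.    -1.   ] F [-0.7  0.3] -0.0 g 0.45 0.0
target (-97, -120, 63.5, 90) slide [-2.1 -2.4  6. ] roll 0.0
```

View pics/a.png

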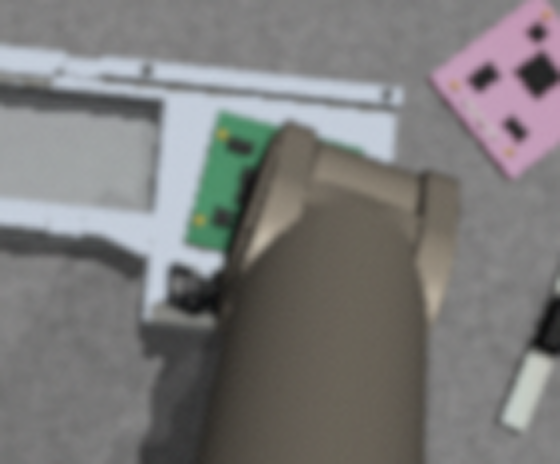

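The arm covers most of the view. A fingertip at (190,285) in the crop stands clear of the module's near edge, so I lower and push toward the fence.

Request:
{"name": "send_rows", "arguments": {
  "slide": [
    [0,-1,3],
    [0,-2,6],
    [-4,-2,6],
    [-9,-2,6],
    [-14,-2,6],
    [-19,-2,6],
    [-24,-2,6],
    [-29,-2,6]
  ],
  "roll": [0,0,0,0,0,0,0,0],
  "claw": [0.45,0.45,0.45,0.45,0.45,0.45,0.45,0.45]
}}

```text
t: 3.48
eef_pos: [0.512, -0.1562, 0.0642]
tool_rot: [-0.001, 0.044, 0.999, -0.0]
contact_force: [-2.9, -0.7, 1.7]
gripper_width: 0.451
grasp_force: 1.4
```

```bash
python3 -c "
from h import *
goto(-57,-120,63.5,90)"
```

```text
t 3.48 stand [ -69.7 -120.6] w [ 512.  -156.2   64.2] tooly(stand deg) 89.96 tilt [-0.001  0.    -1.   ] F [-2.8 -1. ] 1.7 g 0.45 1.4
target (-57, -120, 63.5, 90) slide [-12.7   0.6   0.7] roll -0.0
```

Request:
{"name": "send_rows", "arguments": {
  "slide": [
    [-2,0,0],
    [-4,0,0],
    [-6,0,0],
    [-8,0,0],
    [-9,0,0],
    [-10,0,0],
    [-11,0,0],
    [-11,0,0]
  ],
  "roll": [0,0,0,0,0,0,0,0],
  "claw": [0.45,0.45,0.45,0.45,0.45,0.45,0.45,0.45]
}}

```text
t: 4.15
eef_pos: [0.5231, -0.1569, 0.0643]
tool_rot: [0.0, 0.044, 0.999, 0.0]
contact_force: [-1.9, -0.6, 0.2]
gripper_width: 0.451
grasp_force: 0.7
```

```bash
python3 -c "
from h import *
goto(-56,-120,63.5,90)"
```

```text
t 4.15 stand [ -58.5 -120.3] w [ 523.1 -156.9   64.3] tooly(stand deg) 89.99 tilt [ 0. -0. -1.] F [-1.9 -0.8] 0.2 g 0.45 0.7
target (-56, -120, 63.5, 90) slide [-2.5  0.3  0.8] roll -0.0
```

Request:
{"name": "send_rows", "arguments": {
  "slide": [
    [-0.5,0,0],
    [-1,0,0],
    [-1.5,0,0],
    [-2,0,0],
    [-2.5,0,0],
    [-3,0,0],
    [-3,0,0],
    [-3,0,0]
  ],
  "roll": [0,0,0,0,0,0,0,0],
  "claw": [0.45,0.45,0.45,0.45,0.45,0.45,0.45,0.45]
}}

```text
t: 4.82
eef_pos: [0.5258, -0.1573, 0.0642]
tool_rot: [-0.0, 0.044, 0.999, -0.0]
contact_force: [-3.6, -2.7, 1.9]
gripper_width: 0.451
grasp_force: 1.9
```

```bash
python3 - <<'E'
from h import *
goto(-56,-120,63.5,90)
im=bot.read_camera("scene")[:,:,::-1].copy();cv2.imwrite("pics/s1.png",cv2.resize(im[190:280,200:390],None,fx=4,fy=4,interpolation=cv2.INTER_CUBIC))
E
```

```text
t 4.82 stand [ -55.8 -120.5] w [ 525.8 -157.3   64.2] tooly(stand deg) 89.97 tilt [-0. -0. -1.] F [-3.4 -3. ] 1.9 g 0.45 1.9
target (-56, -120, 63.5, 90) slide [0.2 0.5 0.7] roll -0.0
```

View pics/s1.png

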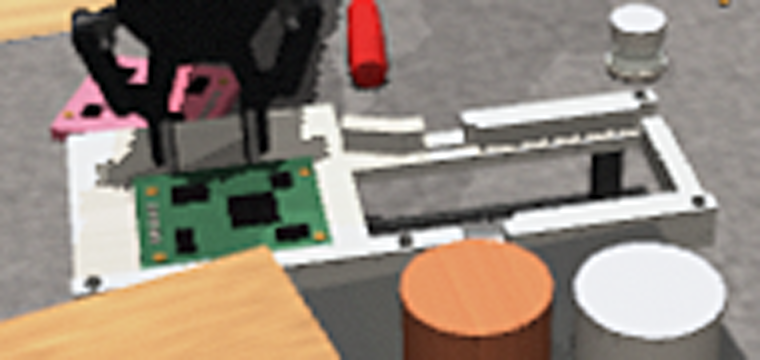

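The module, at crop (240,210), now lies square with its far edge at or nearly at the fence. I nudge a little more to confirm contact by force.

Request:
{"name": "send_rows", "arguments": {
  "slide": [
    [-0.5,0,0],
    [-1,0,0],
    [-1.5,0,0],
    [-1.5,0,0],
    [-1.5,0,0],
    [-1.5,0,0],
    [-1.5,0,0],
    [-1.5,0,0]
  ],
  "roll": [0,0,0,0,0,0,0,0],
  "claw": [0.45,0.45,0.45,0.45,0.45,0.45,0.45,0.45]
}}

```text
t: 5.53
eef_pos: [0.5259, -0.1573, 0.0641]
tool_rot: [-0.001, 0.044, 0.999, 0.0]
contact_force: [-8.1, -1.7, 4.5]
gripper_width: 0.449
grasp_force: 3.7
```

```bash
python3 - <<'E'
from h import *
goto(-56,-120,63.5,90)
im=bot.read_camera("scene")[:,:,::-1].copy()
hsv=cv2.cvtColor(im,cv2.COLOR_BGR2HSV)
g=cv2.morphologyEx(cv2.inRange(hsv,(45,70,30),(90,255,255)),cv2.MORPH_CLOSE,np.ones((7,7)))
c=blobs(g,(200,200,330,270))[0]
w=W2S(ray(c[:,0],.07,"scene")[:,:2]*1000,O,YAW); print(w.min(0),w.max(0)); print(cv2.minAreaRect(w.astype(np.float32)))
print(w[w[:,1].argsort()[::12]].round())
E
```

```text
t 5.53 stand [ -55.7 -120.5] w [ 525.9 -157.3   64.1] tooly(stand deg) 89.96 tilt [-0.003  0.001 -1.   ] F [-7.9 -2.4] 4.5 g 0.45 3.7
target (-56, -120, 63.5, 90) slide [0.3 0.5 0.6] roll -0.0
[ -45.21615838 -164.15355124] [ 35.9623715  -65.76286615]
((-4.5117034912109375, -115.02325439453125), (98.21533966064453, 81.0462417602539), 89.77622985839844)
[[  31. -164.]
 [ -23. -163.]
 [ -45. -159.]
 [ -42. -146.]
 [  35. -134.]
 [  34. -121.]
 [  30. -108.]
 [ -42.  -95.]
 [ -43.  -82.]
 [  35.  -69.]
 [  36.  -67.]]
```

Request:
{"name": "send_rows", "arguments": {
  "slide": [
    [4,0,0],
    [10,0,0],
    [12,0,-12],
    [12,0,-32],
    [12,-15,-52],
    [12,-45,-62],
    [-15,-75,-62],
    [-50,-88,-62]
  ],
  "roll": [0,0,0,0,-7,-14,-21,-28],
  "claw": [0.45,0.45,0.45,0.45,0.45,0.45,0.45,0.45]
}}

```text
t: 6.25
eef_pos: [0.5684, -0.2545, 0.1292]
tool_rot: [0.001, -0.2, 0.98, -0.002]
contact_force: [1.4, 0.1, 0.0]
gripper_width: 0.45
grasp_force: 0.0
```

```bash
python3 - <<'E'
from h import *
print(bot.get_obs()["q"].round(2))
goto(0,-195,125,180)
im=bot.read_camera("scene")[:,:,::-1].copy()
E
```

```text
[ 0.21  0.5   0.14  1.79 -0.09  0.86  2.37]
t 6.25 stand [  -4.9 -213.7] w [ 568.4 -254.5  129.2] tooly(stand deg) 118.04 tilt [ 0.002 -0.003 -1.   ] F [1.4 0.2] 0.0 g 0.45 0.0
target (0, -195, 125, 180) slide [-13.1  14.2   4.1] roll -62.0
```

Request:
{"name": "send_rows", "arguments": {
  "slide": [
    [-2,2,0],
    [-4,4,0],
    [-7,7,0],
    [-10,10,0],
    [-13,14,0],
    [-13,14,0],
    [-13,14,0],
    [-13,14,0]
  ],
  "roll": [7,14,21,28,35,42,49,56],
  "claw": [0.45,0.45,0.45,0.45,0.45,0.45,0.45,0.45]
}}

```text
t: 6.97
eef_pos: [0.5771, -0.2305, 0.1275]
tool_rot: [0.001, 0.287, 0.958, 0.0]
contact_force: [0.9, 0.3, -0.1]
gripper_width: 0.451
grasp_force: 0.0
```

Request:
{"name": "send_rows", "arguments": {
  "slide": [
    [0,0,0],
    [0,0,0],
    [0,0,0],
    [0,0,0],
    [0,0,0],
    [0,0,0],
    [0,0,0],
    [0,0,0]
  ],
  "roll": [7,14,21,28,35,42,49,56],
  "claw": [0.45,0.45,0.45,0.45,0.45,0.45,0.45,0.45]
}}

```text
t: 7.63
eef_pos: [0.5771, -0.2305, 0.1274]
tool_rot: [0.001, 0.703, 0.711, 0.001]
contact_force: [-0.1, 0.6, 0.5]
gripper_width: 0.452
grasp_force: 0.0
```

```bash
python3 - <<'E'
from h import *
print(bot.get_obs()["q"].round(2))
goto(0,-190,63.5,0)
E
```

```text
[-0.18  0.58  0.63  1.81 -0.43  0.89  0.67]
t 7.63 stand [   1.7 -189. ] w [ 577.1 -230.5  127.4] tooly(stand deg) 5.69 tilt [ 0.002  0.001 -1.   ] F [-0.2  0.6] 0.5 g 0.45 0.0
target (0, -190, 63.5, 0) slide [-0.9 -1.9 63.9] roll 5.7
```

Request:
{"name": "send_rows", "arguments": {
  "slide": [
    [-1,-2,8],
    [-1,-2,20],
    [-1,-2,32],
    [-1,-2,44],
    [-1,-2,54],
    [-1,-2,60],
    [-1,-2,63],
    [-1,-2,63]
  ],
  "roll": [2,4,5.7,5.7,5.7,5.7,5.7,5.7],
  "claw": [0.45,0.45,0.45,0.45,0.45,0.45,0.45,0.45]
}}

```text
t: 8.3
eef_pos: [0.5736, -0.2324, 0.0624]
tool_rot: [-0.001, 0.736, 0.677, -0.0]
contact_force: [-0.2, -0.2, -0.0]
gripper_width: 0.451
grasp_force: 0.0
```

Request:
{"name": "send_rows", "arguments": {
  "slide": [
    [2,0,0],
    [6,0,0],
    [12,0,0],
    [19,0,0],
    [26,0,0],
    [33,0,0],
    [40,0,0],
    [47,0,0]
  ],
  "roll": [0,0,0,0,0,0,0,0],
  "claw": [0.45,0.45,0.45,0.45,0.45,0.45,0.45,0.45]
}}

```text
t: 8.97
eef_pos: [0.5783, -0.1851, 0.0636]
tool_rot: [0.0, 0.736, 0.677, 0.0]
contact_force: [-0.8, -2.3, 2.5]
gripper_width: 0.45
grasp_force: 1.4
```

```bash
python3 - <<'E'
from h import *
goto(0,15.5,63.5,0)
E
```

```text
t 8.97 stand [  -1.1 -143.7] w [ 578.3 -185.1   63.6] tooly(stand deg) 0.28 tilt [ 0.001 -0.001 -1.   ] F [-0.6 -2.3] 2.5 g 0.45 1.4
target (0, 15.5, 63.5, 0) slide [1.592e+02 1.900e+00 1.000e-01] roll 0.3
```

Request:
{"name": "send_rows", "arguments": {
  "slide": [
    [4,1,0],
    [8,2,0],
    [12,2,0],
    [17,2,0],
    [22,2,0],
    [27,2,0],
    [32,2,0],
    [37,2,0]
  ],
  "roll": [0.3,0.3,0.3,0.3,0.3,0.3,0.3,0.3],
  "claw": [0.45,0.45,0.45,0.45,0.45,0.45,0.45,0.45]
}}

```text
t: 9.63
eef_pos: [0.5827, -0.1482, 0.0631]
tool_rot: [-0.0, 0.737, 0.675, -0.0]
contact_force: [-1.6, -2.5, 0.3]
gripper_width: 0.445
grasp_force: 1.2
```

```bash
python3 - <<'E'
from h import *
goto(0,15.5,63.5,0)
E
```

```text
t 9.63 stand [ 1.000e-01 -1.065e+02] w [ 582.7 -148.2   63.1] tooly(stand deg) -0.02 tilt [-0.001  0.    -1.   ] F [-1.4 -2.6] 0.3 g 0.44 1.2
target (0, 15.5, 63.5, 0) slide [122.   -0.2  -0.4] roll -0.0
```

Front edge is past the mouth (about y = 5) at low force, so I continue.

Request:
{"name": "send_rows", "arguments": {
  "slide": [
    [5,0,-0.5],
    [10,0,-0.5],
    [15,0,-0.5],
    [20,0,-0.5],
    [25,0,-0.5],
    [30,0,-0.5],
    [35,0,-0.5],
    [40,0,-0.5]
  ],
  "roll": [0,0,0,0,0,0,0,0],
  "claw": [0.45,0.45,0.45,0.45,0.45,0.45,0.45,0.45]
}}

```text
t: 10.3
eef_pos: [0.5867, -0.1084, 0.0638]
tool_rot: [0.0, 0.737, 0.676, 0.0]
contact_force: [0.0, -0.4, -1.7]
gripper_width: 0.452
grasp_force: 0.7
```

```bash
python3 - <<'E'
from h import *
goto(0,15.5,63.5,0)
E
```

```text
t 10.3 stand [  0.6 -66.5] w [ 586.7 -108.4   63.8] tooly(stand deg) -0.01 tilt [ 0.  0. -1.] F [ 0.1 -0.4] -1.7 g 0.45 0.7
target (0, 15.5, 63.5, 0) slide [82.  -0.6  0.3] roll -0.0
```

Request:
{"name": "send_rows", "arguments": {
  "slide": [
    [5,-0.5,0],
    [10,-0.5,0],
    [15,-0.5,0],
    [20,-0.5,0],
    [25,-0.5,0],
    [30,-0.5,0],
    [35,-0.5,0],
    [40,-0.5,0]
  ],
  "roll": [0,0,0,0,0,0,0,0],
  "claw": [0.45,0.45,0.45,0.45,0.45,0.45,0.45,0.45]
}}

```text
t: 10.97
eef_pos: [0.5896, -0.0687, 0.0638]
tool_rot: [0.0, 0.737, 0.675, -0.0]
contact_force: [-0.1, -2.8, -0.7]
gripper_width: 0.454
grasp_force: 0.9
```

```bash
python3 - <<'E'
from h import *
goto(0,15.5,63.5,0)
E
```

```text
t 10.97 stand [ -0.  -26.7] w [589.6 -68.7  63.8] tooly(stand deg) -0.02 tilt [ 0. -0. -1.] F [ 0.2 -2.8] -0.7 g 0.45 0.9
target (0, 15.5, 63.5, 0) slide [42.2 -0.   0.3] roll -0.0
```

Request:
{"name": "send_rows", "arguments": {
  "slide": [
    [5,0,0],
    [10,0,0],
    [15,0,0],
    [20,0,0],
    [25,0,0],
    [30,0,0],
    [35,0,0],
    [38,0,0]
  ],
  "roll": [0,0,0,0,0,0,0,0],
  "claw": [0.45,0.45,0.45,0.45,0.45,0.45,0.45,0.45]
}}

```text
t: 11.63
eef_pos: [0.593, -0.0304, 0.0638]
tool_rot: [-0.0, 0.737, 0.676, 0.0]
contact_force: [-0.2, -2.0, 0.8]
gripper_width: 0.453
grasp_force: 1.0
```

```bash
python3 - <<'E'
from h import *
goto(0,15.5,63.5,0)
E
```

```text
t 11.63 stand [ 0.1 11.7] w [593.  -30.4  63.8] tooly(stand deg) 0.01 tilt [ 0.  0. -1.] F [ 0. -2.] 0.8 g 0.45 1.0
target (0, 15.5, 63.5, 0) slide [ 3.8 -0.1  0.3] roll 0.0
```

Request:
{"name": "send_rows", "arguments": {
  "slide": [
    [0.7,0,0],
    [1.4,0,0],
    [2.1,0,0],
    [2.8,0,0],
    [3.5,0,0],
    [4.2,0,0],
    [4.7,0,0],
    [4.7,0,0]
  ],
  "roll": [0,0,0,0,0,0,0,0],
  "claw": [0.45,0.45,0.45,0.45,0.45,0.45,0.45,0.45]
}}

```text
t: 12.3
eef_pos: [0.5932, -0.0265, 0.0638]
tool_rot: [-0.0, 0.737, 0.675, -0.0]
contact_force: [-1.1, -2.2, 0.8]
gripper_width: 0.449
grasp_force: 0.9
```

```bash
python3 - <<'E'
from h import *
goto(0,15.5,63.5,0)
E
```

```text
t 12.3 stand [-0.  15.6] w [593.2 -26.5  63.8] tooly(stand deg) -0.02 tilt [-0.  0. -1.] F [-0.9 -2.3] 0.8 g 0.45 0.9
target (0, 15.5, 63.5, 0) slide [-0.1  0.   0.3] roll -0.0
```

Request:
{"name": "send_rows", "arguments": {
  "slide": [
    [0.5,0,0],
    [1,0,0],
    [1.5,0,0],
    [2,0,0],
    [2.5,0,0],
    [2.5,0,0],
    [2.5,0,0],
    [2.5,0,0]
  ],
  "roll": [0,0,0,0,0,0,0,0],
  "claw": [0.45,0.45,0.45,0.45,0.45,0.45,0.45,0.45]
}}

```text
t: 12.97
eef_pos: [0.5932, -0.0261, 0.0638]
tool_rot: [0.001, 0.738, 0.675, -0.001]
contact_force: [0.6, -7.4, 0.6]
gripper_width: 0.448
grasp_force: 3.4
```

```bash
python3 - <<'E'
from h import *
goto(0,-5,63.5,0)
E
```

```text
t 12.97 stand [-0.1 16.1] w [593.2 -26.1  63.8] tooly(stand deg) -0.1 tilt [-0.    -0.002 -1.   ] F [ 1.3 -7.3] 0.6 g 0.45 3.4
target (0, -5, 63.5, 0) slide [-21.1   0.2   0.4] roll -0.1
```

Request:
{"name": "send_rows", "arguments": {
  "slide": [
    [1,0,0],
    [2,0,0],
    [3,0,0],
    [3,0,0],
    [3,0,0],
    [3,0,0],
    [3,0,0],
    [3,0,0]
  ],
  "roll": [0,0,0,0,0,0,0,0],
  "claw": [0.45,0.45,0.45,0.45,0.45,0.45,0.45,0.45]
}}

```text
t: 13.63
eef_pos: [0.5932, -0.0259, 0.0639]
tool_rot: [0.002, 0.739, 0.674, -0.002]
contact_force: [-0.8, -12.2, -0.2]
gripper_width: 0.451
grasp_force: 6.3
```

```bash
python3 - <<'E'
from h import *
state()
E
```

```text
t 13.63 stand [-0.2 16.2] w [593.2 -25.9  63.9] tooly(stand deg) -0.22 tilt [ 0.    -0.005 -1.   ] F [  0.3 -12.2] -0.2 g 0.45 6.3
```

Request:
{"name": "send_rows", "arguments": {
  "slide": [
    [-3,0,0],
    [-8,0,0],
    [-15,0,0],
    [-18,0,-10],
    [-22,0,-40],
    [-45,-20,-75],
    [-80,-45,-100],
    [-115,-70,-105]
  ],
  "roll": [0,0,0,0,-7,-14,-21,-28],
  "claw": [0.45,0.45,0.45,0.45,0.5,0.6,0.6,0.6]
}}

```text
t: 14.3
eef_pos: [0.5245, -0.1196, 0.1697]
tool_rot: [0.003, 0.548, 0.836, 0.002]
contact_force: [0.7, -0.6, 1.1]
gripper_width: 0.598
grasp_force: 0.0
```

Request:
{"name": "send_rows", "arguments": {
  "slide": [
    [-18,-35,0],
    [-28,-55,0],
    [-28,-55,0],
    [-28,-55,0],
    [-28,-55,0],
    [-28,-55,0],
    [-28,-55,0],
    [-28,-55,0]
  ],
  "roll": [-7,-14,-21,-28,-35,-42,-43,-43],
  "claw": [0.6,0.6,0.6,0.6,0.6,0.6,0.6,0.6]
}}

```text
t: 14.97
eef_pos: [0.4828, -0.167, 0.1666]
tool_rot: [0.0, 0.209, 0.978, 0.0]
contact_force: [-0.1, 0.4, -0.1]
gripper_width: 0.6
grasp_force: 0.0
```

```bash
python3 - <<'E'
from h import *
state()
im=bot.read_camera("top")[:,:,::-1].copy();cv2.imwrite("pics/t2.png",im)
cv2.imwrite("pics/b.png",cv2.resize(im[140:256,262:462],None,fx=4,fy=4,interpolation=cv2.INTER_CUBIC))
hsv=cv2.cvtColor(im,cv2.COLOR_BGR2HSV)
g=cv2.morphologyEx(cv2.inRange(hsv,(45,70,30),(90,255,255)),cv2.MORPH_CLOSE,np.ones((7,7)))
for c in blobs(g,(262,140,350,225)):
    w=W2S(ray(c[:,0],.07)[:,:2]*1000,O,YAW).astype(np.float32);print("module",cv2.minAreaRect(w),w.min(0),w.max(0))
gray=cv2.cvtColor(im,cv2.COLOR_BGR2GRAY)
c0=np.array([483,-361.]);u=np.array([.917,-.4]);n=np.array([.4,.917])
for it in range(3):
    res={}
    for k,(a,b,z) in {"sA+":((-70,9),(-28,9),.014),"sA-":((-70,-9),(-28,-9),.014),"sB+":((28,9),(70,9),.014),"sB-":((28,-9),(70,-9),.014),"eA":((-75,-5),(-75,5),.014),"eB":((75,-5),(75,5),.014)}.items():
        d,p=edge(gray,c0+a[0]*u+a[1]*n,c0+b[0]*u+b[1]*n,z,6)
        q=(p-c0);res[k]=(np.median(q@u),np.median(q@n))
    al=(res["eA"][0]+res["eB"][0])/2
    A=(res["sA+"][1]+res["sA-"][1])/2;B=(res["sB+"][1]+res["sB-"][1])/2
    print({k:np.round(v,1).tolist() for k,v in res.items()})
    th=np.arctan2(B-A,98);c0=c0+al*u+(A+B)/2*n;cc,ss=np.cos(th),np.sin(th)
    u=cc*u+ss*n;n=np.array([-u[1],u[0]])
print("keeper",c0,np.degrees(np.arctan2(u[1],u[0])),"stand",W2S(c0,O,YAW))
E
```

```text
t 14.97 stand [ -97.8 -133.9] w [ 482.8 -167.   166.6] tooly(stand deg) 70.84 tilt [ 0.001  0.    -1.   ] F [-0.1  0.4] -0.1 g 0.6 0.0
module ((0.9365005493164062, 75.80307006835938), (98.55937957763672, 81.07521057128906), 89.61873626708984) [-39.657578  26.366682] [ 41.496483 125.233284]
{'sA+': [-49.0, 8.8], 'sA-': [-49.0, -8.8], 'sB+': [49.0, 9.0], 'sB-': [49.0, -8.6], 'eA': [-75.1, -0.0], 'eB': [74.6, 0.0]}
{'sA+': [-49.0, 8.8], 'sA-': [-49.0, -8.8], 'sB+': [49.0, 8.7], 'sB-': [49.0, -8.8], 'eA': [-74.8, -0.0], 'eB': [74.8, -0.0]}
{'sA+': [-49.0, 8.8], 'sA-': [-49.0, -8.8], 'sB+': [49.0, 8.8], 'sB-': [49.0, -8.8], 'eA': [-74.8, -0.0], 'eB': [74.8, -0.0]}
keeper [ 482.79803873 -360.84455901] -23.490069900497723 stand [[ -80.90637659 -327.0405022 ]]
```

View pics/b.png

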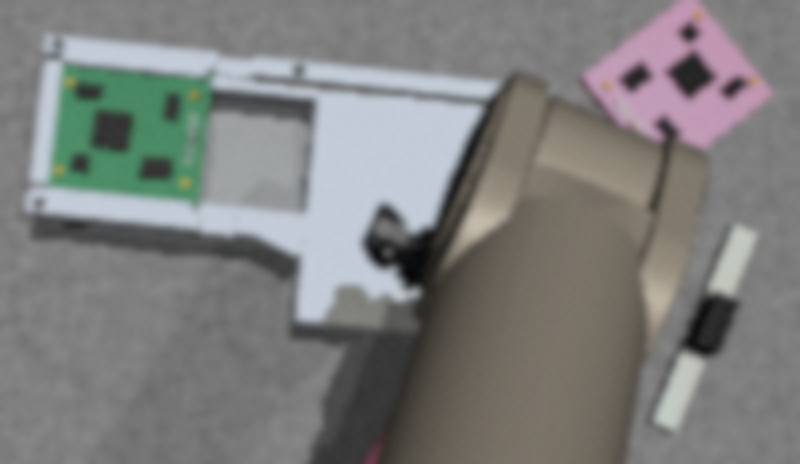

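The module, at crop (130,125), is seated at the end stop with its rear edge measured at y ≈ 26.4 mm. The keeper is undisturbed at crop (705,325).

Request:
{"name": "send_rows", "arguments": {
  "slide": [
    [-8,-18,0],
    [-22,-50,0],
    [-38,-84,0],
    [-53,-119,10],
    [-66,-148,25],
    [-76,-170,40],
    [-79,-177,45],
    [-79,-177,45]
  ],
  "roll": [0,-0.6,-0.6,-0.6,-0.6,-0.6,-0.6,-0.6],
  "claw": [0.6,0.6,0.6,0.6,0.6,0.6,0.6,0.6]
}}

```text
t: 15.68
eef_pos: [0.4812, -0.3625, 0.1197]
tool_rot: [-0.001, 0.206, 0.979, -0.0]
contact_force: [-0.4, 0.4, -0.1]
gripper_width: 0.599
grasp_force: 0.0
```

```bash
python3 - <<'E'
from h import *
goto(-80.9,-327,19,71.5)
E
```

```text
t 15.68 stand [ -82.3 -328.8] w [ 481.2 -362.5  119.7] tooly(stand deg) 71.27 tilt [-0.003 -0.    -1.   ] F [-0.4  0.4] -0.1 g 0.6 0.0
target (-80.9, -327, 19, 71.5) slide [ -1.    2.3 100.7] roll -0.2
```

Request:
{"name": "send_rows", "arguments": {
  "slide": [
    [-1,1.5,15],
    [-1,1.5,32],
    [-1,1.5,48],
    [-1,1.5,64],
    [-1,1.5,78],
    [-1,1.5,90],
    [-1,1.5,97],
    [-1,1.5,97]
  ],
  "roll": [-0.2,-0.2,-0.2,-0.2,-0.2,-0.2,-0.2,-0.2],
  "claw": [0.6,0.6,0.6,0.6,0.6,0.6,0.6,0.6]
}}

```text
t: 16.35
eef_pos: [0.4839, -0.3585, 0.0227]
tool_rot: [-0.001, 0.201, 0.98, 0.001]
contact_force: [0.9, 0.2, -0.8]
gripper_width: 0.602
grasp_force: 0.0
```

```bash
python3 - <<'E'
from h import *
goto(-80.9,-327,19,71.5)
E
```

```text
t 16.35 stand [ -80.  -324.7] w [ 483.9 -358.5   22.7] tooly(stand deg) 71.81 tilt [-0.002  0.001 -1.   ] F [0.9 0.3] -0.8 g 0.6 0.0
target (-80.9, -327, 19, 71.5) slide [ 0.1 -2.5  3.7] roll 0.3
```

Request:
{"name": "send_rows", "arguments": {
  "slide": [
    [0,-1,2],
    [0,-1.5,3],
    [0,-1.5,3],
    [0,-1.5,3],
    [0,-1.5,3],
    [0,-1.5,3],
    [0,-1.5,3],
    [0,-1.5,3]
  ],
  "roll": [0,0,0,0,0,0,0,0],
  "claw": [0.6,0.6,0.45,0.3,0.15,0.0,0.0,0.0],
  "force": 40
}}

```text
t: 17.02
eef_pos: [0.484, -0.3616, 0.0216]
tool_rot: [0.0, 0.201, 0.98, -0.0]
contact_force: [-0.6, -0.1, 5.7]
gripper_width: 0.202
grasp_force: 40.9
```

```bash
python3 - <<'E'
from h import *
goto(-80.9,-327,100,71.5)
E
```

```text
t 17.02 stand [ -79.6 -327.7] w [ 484.  -361.6   21.6] tooly(stand deg) 71.77 tilt [ 0.001 -0.001 -1.   ] F [-0.6 -0.1] 5.7 g 0.2 40.9
target (-80.9, -327, 100, 71.5) slide [  1.4   0.2 -78.4] roll 0.3
```

Request:
{"name": "send_rows", "arguments": {
  "slide": [
    [0,0,-8],
    [0,0,-25],
    [0,0,-50],
    [0,0,-80],
    [1,12,-105],
    [4,38,-120],
    [6,70,-120],
    [9,105,-120]
  ],
  "roll": [0,0,0,0,0,0,-2,-4],
  "claw": [0,0,0,0,0,0,0,0]
}}

```text
t: 17.68
eef_pos: [0.517, -0.2613, 0.1425]
tool_rot: [0.001, 0.167, 0.986, -0.0]
contact_force: [1.1, -1.0, -3.4]
gripper_width: 0.203
grasp_force: 40.0
```

```bash
python3 - <<'E'
from h import *
goto(1.4,12,142,90)
E
```

```text
t 17.68 stand [ -55.5 -224.9] w [ 517.  -261.3  142.5] tooly(stand deg) 75.72 tilt [ 0.002 -0.001 -1.   ] F [ 1.2 -0.9] -3.4 g 0.2 40.0
target (1.4, 12, 142, 90) slide [  3.3 243.6   0.4] roll -14.3
```

Request:
{"name": "send_rows", "arguments": {
  "slide": [
    [0,36,0],
    [1,70,0],
    [1,104,0],
    [2,138,0],
    [3,170,0],
    [3,200,0],
    [3,225,0],
    [3,240,0]
  ],
  "roll": [-2,-4,-6,-8,-10,-12,-14,-14.3],
  "claw": [0,0,0,0,0,0,0,0]
}}

```text
t: 18.35
eef_pos: [0.5933, -0.0293, 0.1408]
tool_rot: [-0.0, 0.04, 0.999, 0.001]
contact_force: [-0.2, 0.2, -1.6]
gripper_width: 0.201
grasp_force: 39.9
```

Request:
{"name": "send_rows", "arguments": {
  "slide": [
    [0,0,0],
    [0,0,0],
    [0,0,0],
    [0,0,0],
    [0,0,0],
    [0,0,0],
    [0,0,0],
    [0,0,0]
  ],
  "roll": [0,0,0,0,0,0,0,0],
  "claw": [0,0,0,0,0,0,0,0]
}}

```text
t: 19.02
eef_pos: [0.5929, -0.0339, 0.141]
tool_rot: [-0.0, 0.043, 0.999, 0.0]
contact_force: [-0.6, -0.7, -2.0]
gripper_width: 0.202
grasp_force: 39.9
```

```bash
python3 - <<'E'
from h import *
goto(1.4,12,100,90)
im=bot.read_camera("top")[:,:,::-1].copy();cv2.imwrite("pics/c.png",cv2.resize(im[120:256,230:370],None,fx=4,fy=4,interpolation=cv2.INTER_CUBIC))
E
```

```text
t 19.02 stand [0.3 8.2] w [592.9 -33.9 141. ] tooly(stand deg) 90.04 tilt [-0.  0. -1.] F [-0.5 -0.7] -2.0 g 0.2 39.9
target (1.4, 12, 100, 90) slide [-1.1  3.8 41. ] roll 0.0
```

View pics/c.png

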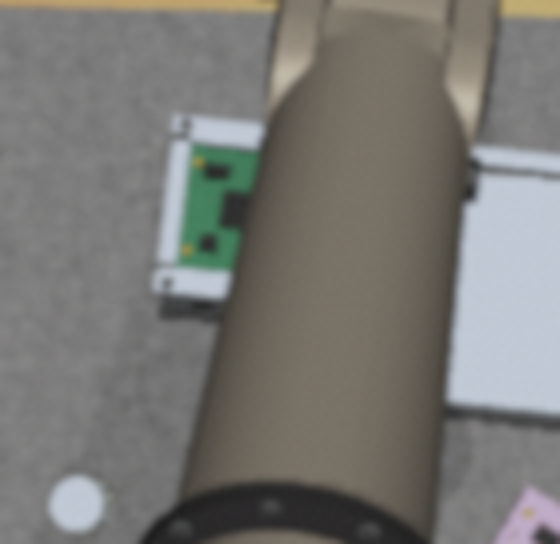

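The arm hides the bar in the top view. The module, at crop (220,205), is still home. I centre the bar from the measured pose and lower to just above the walls.

Request:
{"name": "send_rows", "arguments": {
  "slide": [
    [-1,2,0],
    [-1,4.3,0],
    [-1,4.3,8],
    [-1,4.3,18],
    [-1,4.3,28],
    [-1,4.3,35],
    [-1,4.3,38],
    [-1,4.3,38]
  ],
  "roll": [0,0,0,0,0,0,0,0],
  "claw": [0,0,0,0,0,0,0,0]
}}

```text
t: 19.73
eef_pos: [0.5935, -0.0294, 0.1015]
tool_rot: [-0.001, 0.043, 0.999, -0.0]
contact_force: [0.1, -0.2, -2.0]
gripper_width: 0.203
grasp_force: 39.9
```

```bash
python3 - <<'E'
from h import *
goto(1.4,12.5,85.6,90)
im=bot.read_camera("scene")[:,:,::-1].copy();cv2.imwrite("pics/d.png",cv2.resize(im[180:270,230:400],None,fx=4,fy=4,interpolation=cv2.INTER_CUBIC))
E
```

```text
t 19.73 stand [ 0.5 12.8] w [593.5 -29.4 101.5] tooly(stand deg) 90.07 tilt [-0.002 -0.    -1.   ] F [ 0.1 -0.2] -2.0 g 0.2 39.9
target (1.4, 12.5, 85.6, 90) slide [-1.  -0.3 15.9] roll 0.1
```

View pics/d.png

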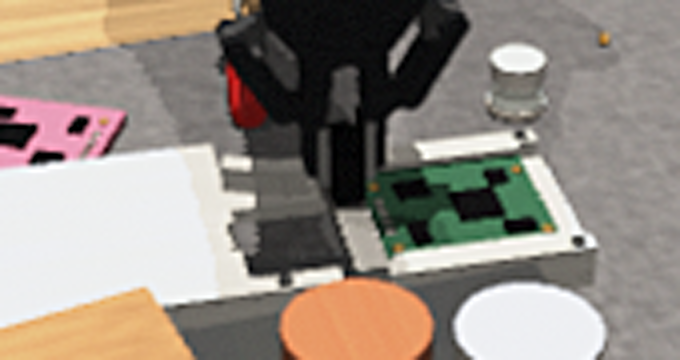

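The bar's far arm shows at crop (360,240), over the notch gap just behind the module. I lower it slowly.

Request:
{"name": "send_rows", "arguments": {
  "slide": [
    [-0.5,0,2],
    [-1,0,4],
    [-1,0,6],
    [-1,0,8],
    [-1,0,10],
    [-1,0,12],
    [-1,0,13.5],
    [-1,0,14]
  ],
  "roll": [0,0,0,0,0,0,0,0],
  "claw": [0,0,0,0,0,0,0,0]
}}

```text
t: 20.45
eef_pos: [0.5952, -0.0293, 0.0887]
tool_rot: [-0.0, 0.043, 0.999, -0.0]
contact_force: [0.8, 0.1, -1.4]
gripper_width: 0.198
grasp_force: 39.9
```

```bash
python3 - <<'E'
from h import *
goto(1.4,12.5,85.6,90)
E
```

```text
t 20.45 stand [ 2.2 13. ] w [595.2 -29.3  88.7] tooly(stand deg) 90.08 tilt [-0. -0. -1.] F [0.8 0.1] -1.4 g 0.2 39.9
target (1.4, 12.5, 85.6, 90) slide [ 0.8 -0.5  3.1] roll 0.1
```

Request:
{"name": "send_rows", "arguments": {
  "slide": [
    [0.4,-0.3,0.7],
    [0.8,-0.5,1.4],
    [0.8,-0.5,2.1],
    [0.8,-0.5,2.8],
    [0.8,-0.5,3.5],
    [0.8,-0.5,4],
    [0.8,-0.5,4],
    [0.8,-0.5,4]
  ],
  "roll": [0,0,0,0,0,0,0,0],
  "claw": [0,0,0,0,0,0,0,0]
}}

```text
t: 21.12
eef_pos: [0.5946, -0.0298, 0.0856]
tool_rot: [0.0, 0.043, 0.999, 0.0]
contact_force: [-2.3, 0.4, 5.1]
gripper_width: 0.197
grasp_force: 40.8
```

```bash
python3 - <<'E'
from h import *
goto(1.4,12.5,85.6,90)
E
```

```text
t 21.12 stand [ 1.6 12.5] w [594.6 -29.8  85.6] tooly(stand deg) 90.08 tilt [ 0.  0. -1.] F [-2.3  0.2] 5.1 g 0.2 40.8
target (1.4, 12.5, 85.6, 90) slide [ 0.2  0.  -0. ] roll 0.1
```

Seated: z = 85.6 mm as predicted, with upward force. I open to about 45 mm and rise.

Request:
{"name": "send_rows", "arguments": {
  "slide": [
    [0,0,0],
    [0,0,0],
    [0,0,0],
    [0,0,0],
    [0,0,0],
    [0,0,-3],
    [0,0,-8],
    [0,0,-15]
  ],
  "roll": [0,0,0,0,0,0,0,0],
  "claw": [0.25,0.3,0.4,0.5,0.5,0.5,0.5,0.5]
}}

```text
t: 21.78
eef_pos: [0.5942, -0.0298, 0.1001]
tool_rot: [-0.0, 0.043, 0.999, -0.0]
contact_force: [-0.1, 0.3, 0.6]
gripper_width: 0.503
grasp_force: 0.0
```

Request:
{"name": "send_rows", "arguments": {
  "slide": [
    [0,0,-20],
    [0,0,-45],
    [0,0,-75],
    [20,0,-105],
    [50,0,-115],
    [80,-20,-115],
    [100,-50,-115],
    [110,-85,-115]
  ],
  "roll": [0,0,0,0,0,0,0,0],
  "claw": [0.5,0.5,0.5,0.5,0.5,0.5,0.5,0.5]
}}

```text
t: 22.45
eef_pos: [0.4754, -0.1041, 0.2158]
tool_rot: [0.0, 0.041, 0.999, 0.001]
contact_force: [0.3, -0.7, 0.0]
gripper_width: 0.5
grasp_force: 0.0
```

Request:
{"name": "send_rows", "arguments": {
  "slide": [
    [0,-35,0],
    [0,-70,0],
    [0,-105,0],
    [0,-140,0],
    [0,-165,0],
    [0,-180,0],
    [0,-180,0],
    [0,-180,0]
  ],
  "roll": [0,0,0,0,0,0,0,0],
  "claw": [0.5,0.5,0.5,0.5,0.5,0.5,0.5,0.5]
}}

```text
t: 23.12
eef_pos: [0.462, -0.2851, 0.2155]
tool_rot: [0.0, 0.044, 0.999, -0.0]
contact_force: [0.3, 0.2, -0.1]
gripper_width: 0.497
grasp_force: 0.0
```

```bash
python3 - <<'E'
from h import *
state()
im=bot.read_camera("top")[:,:,::-1].copy();cv2.imwrite("pics/e.png",cv2.resize(im[140:240,255:365],None,fx=5,fy=5,interpolation=cv2.INTER_CUBIC))
im2=bot.read_camera("scene")[:,:,::-1].copy();s=cv2.resize(im2[185:265,270:395],None,fx=4,fy=4,interpolation=cv2.INTER_CUBIC)
cv2.imwrite("pics/f.png",s)
gray=cv2.cvtColor(im,cv2.COLOR_BGR2GRAY)
for k,(a,b) in {"x+":((75,6),(75,18)),"x-":((-75,6),(-75,18)),"y-n":((-73,3),(-62,3)),"y+n":((-73,21),(-62,21)),"y-f":((62,3),(73,3)),"y+f":((62,21),(73,21))}.items():
    A,B=S2W([a,b],O,YAW);d,p=edge(gray,A,B,.078,6);print(k,np.round(np.median(W2S(p,O,YAW),0),1))
E
```

```text
t 23.12 stand [-108.3 -253.4] w [ 462.  -285.1  215.5] tooly(stand deg) 89.96 tilt [ 0. -0. -1.] F [0.3 0.3] -0.1 g 0.5 0.0
x+ [74.7 12. ]
x- [-75.2  12. ]
y-n [-67.5   3.4]
y+n [-67.5  22.3]
y-f [67.5  4.2]
y+f [67.5 20.8]
```

View pics/e.png

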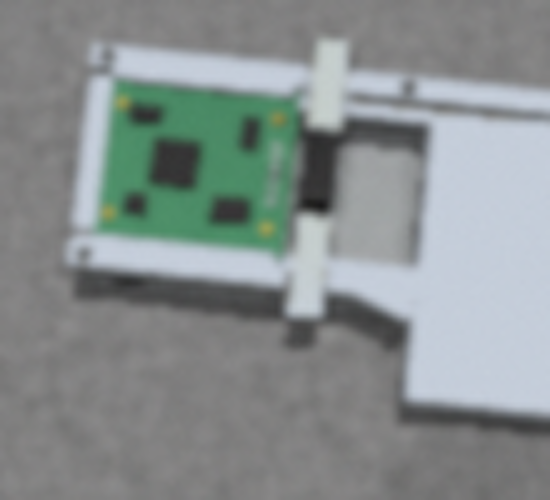

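View pics/f.png

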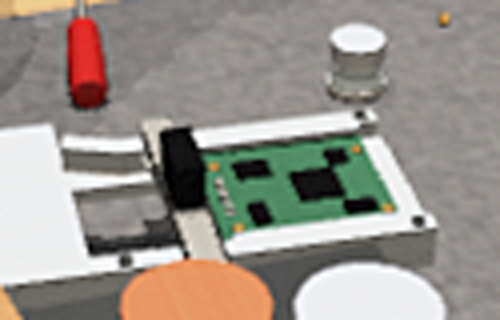

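Both views show the module home and the keeper down in the notches behind it, grip up (top crop, bar from (330,40) to (305,315)). It is centred to within about 0.3 mm in x and 0.7 mm in y, and the arm is clear.

```bash
python3 -c "
from station import bot
print(bot.hand_in())"
```

```text
the job is handed in; nothing more can be done
None
```

The module is fully home against the end stop, the keeper bar lies centred in the notches and has been let go, and the job was handed in at about 23 s.

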